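# Click the screw feeder's selector wheel round to the bolt and store it

### The arm

A 6-joint arm with a two-finger parallel gripper is mounted at the origin on the work surface. World frame = base frame: x ahead of the robot, y to its left, z up, the work surface at z = 0. Lengths are in mm, angles in rad, forces in N, time in s.
With the tool pointing down it reaches from about 350 to 875 mm from the base axis. Payload 4.2 kg.
Tool frame: the origin (TCP) lies at the very end of the fingers, on their centre line; the grasp point (between the pads) lies 19 mm behind it; z points along the fingers, y is the direction in which the jaws open and shut (so a half turn about z gives the same grasp; the last joint's range is limited). The gripper opens to 85 mm and grips with 20 to 120 N. Pads are 22 mm wide; open, the fingers measure 114 mm over their backs; the gripper's body (76 mm by 85 mm) begins 54 mm behind the grasp point. The pads swing forward as they close: fully open they stand 13 mm farther back than shut.
Start: joints at [1.497, 0.385, 0.008, 0, -1.194, -0.259], TCP at [204.149, 590.697, 231.312] pointing down, gripper open.
Joint ranges: [-3.14, 3.14], [-1.21, 2.06], [-1.07, 1.41], [-3.16, 2.05], [-2.99, -0.16], [-3.1, 3.1]. Speed limits (rad/s): [2.79, 2.79, 3.14, 3.14, 3.14, 3.14].

### API

Orientations are given as a unit quaternion [x, y, z, w].
In Python, from bench import arm, optics, job gives the robot as it stands.
- The arm moves only by the tool send_rows, never from a script. Its argument "steps" is a list that holds one entry, the list of rows, each a list of 5 numbers: the shift along the tool's x, y, z in cm, then the turn about the tool's z in rad, then the opening, from 0 (shut) to 1 (fully open). A call has 1 to 10 rows; each row shifts and turns the pose as measured when the row begins, along the tool's axes as they then stand; what a row does not reach is not made up. A row lasts 1/12 s, in which the tool goes at most 41.7 mm and 7.16 degrees, less where a joint would pass 70% of its speed; a pose out of reach is approached as far as the arm can. A call with a gripper value outside its range is refused whole. The fingers move at their own pace and stop on an object; the grip force is fixed at half the most. Time passes only in rows, so rows that do not move let the fingers close. It gives the time, the measured TCP pose, the force and the opening at its end, in the units of the state.
- arm.read_state(): the state, without advancing time (a new reading comes with each control period).
- optics.get_image(name): name is "scene" or "top"; returns (picture, depth): 480x640x3 uint8, blue, green, red; 480x640 float32, mm along the optical axis (not along the pixel's ray), 0 where there is no reading.
- optics.get_calibration(name): a dict with "K" (3x3 intrinsics, pixels), "rvec" (rotation vector, rad) and "tvec" (3), from world to camera coordinates, as OpenCV has them. Camera axes: x right, y down, z forward; pixel columns grow to the right and rows downward; lengths in mm; the calibration is good to about 2 mm. A picture is of the moment at which its call begins. get_calibration takes no time and is no camera call.
- job.job_done(): hands the job in, once; it reports no verdict.
The state is a dict: "clock": time; "joints": joint angles; "joint_vel": joint speeds; "joint_efforts": joint torques, N m; "position": TCP position; "ee_rot": TCP orientation; "contact_force": force on the tool from outside, world axes, zero at the start; "wrist_torque": the same for the moment, N m; "gripper_width": finger opening in mm.
Only numpy, scipy, OpenCV 4.12 (cv2) and the standard library are available. Lean on these libraries where they do the work, as an engineer would, in place of code of your own. Each camera call takes 0.05 s, during which the arm holds its last target. There are 200 camera calls.

### The job

Set the screw feeder on the bench to feed bolts: press a fingertip on its big knurled wheel and turn the wheel by friction, without grasping it, until it clicks into the detent where its white line points at the standing sample bolt. Then press the round button all the way down to store the setting and take the hand away, leaving wheel and button free. Do not press the square button, and do not move or lift the bin, the screwdriver or the jar.

Things in the scene. Friction and masses are not known exactly. Their poses are not given: they have to be found in the camera images.
- selector (a joint): angle of the selector wheel (rad), about 0 at the start, growing anticlockwise seen from above; end stops at about +-1.65. It clicks into a detent every 30 degrees (0.524 rad): let go, it snaps by itself to the nearest one; about 0.08 N m carries it over the hump between two detents, so a fingertip dragged 40 mm from the axis needs to press with 6 to 12 N (friction about 0.5)
- wheel_top (a point): centre of the wheel's flat top face, on its upright axis. The black plastic wheel is 100 mm across and 20 mm high, ribbed on its rim and on top, its top 87 mm above the bench. It is too wide to grasp. It stands on a spring: it sinks straight down, at most 5 mm, under a finger (2 N to start, then 2.5 N per mm) and comes up again. The feeder is a grey box 240 x 280 mm, 55 mm high, fixed to the bench at a yaw that varies, its front towards the robot
- wheel_index (a point): point on the wheel's white index line, on the top face 46 mm from the axis; the line runs from the axis to the rim and shows where the wheel points; it turns with the wheel. At the start it points at the empty middle one of five stations on the far side of the wheel
- bolt_sample (a point): foot of the sample bolt on the feeder's deck: a steel bolt standing on its hexagonal head (22 mm wide, 9 mm high) with its 16 mm thick thread up, 45 mm tall in all, fixed, 74 mm from the wheel's axis, one or two detents to either side of the start. The three other stations hold flat samples (hexagonal nut, square nut, washer, all below 10 mm high)
- store (a joint): travel of the round button (m): 0 up, 0.006 fully down; springs back. 1.2 N starts it, 4.8 N holds it fully down
- store_top (a point): centre of the top of the round white push button, 30 mm across, on a round 38 mm collar, 71 mm above the bench when up; presses straight down. It stands on the deck to the left or right of the wheel, towards the robot; the square one stands on the other side
- clear (a joint): travel of the square button (m): 0 up, 0.006 fully down; must not be pressed
- clear_top (a point): centre of the top of the square white push button, 29 mm wide, on a square collar, 71 mm above the bench
- bin_mid (a point): middle of a loose teal open bin, 150 x 100 mm, 75 mm high, on the bench beside the feeder: leave alone
- driver_grip (a point): handle of a loose screwdriver lying on the bench beside the feeder: leave alone
- jar_mid (a point): middle of a loose small jar, 36 mm across and 50 mm high, standing on the far left corner of the feeder's deck: leave alone

How it is judged (in metres and radians):
On the way, in this order (a step that is already met when the one before it is completed fails the run):
1. the wheel has clicked to rest with its line pointing at the bolt (horizontal distance between wheel_index and bolt_sample below 0.0288 m and velocity of joint selector between -0.05 and 0.05 rad/s), for 0.2 s.
2. the round button is pressed down (value of joint store above 0.0045 m), for 0.05 s.
At the end, for the whole second after the job is handed in: the wheel rests in the detent of the bolt (line within about 6 degrees of it), both buttons are up again (all of step 1 and value of joint each of store, clear below 0.0015 m); the robot touches nothing.
It fails at once if the square button is pressed (over 2.5 mm) (value of joint clear above 0.0025 m).
It fails at once if the bin, the screwdriver or the jar is moved or lifted by more than 15 mm (distance of any of bin_mid, driver_grip, jar_mid from where it was at the start of the episode above 0.015 m).
It also fails if it takes over 42 s, if anything falls off the work surface, if the arm or the gripper's body presses on something with over 40 N, if the wrist force passes 120 N, or if a joint passes its speed limit or range.

## Working session

There is one attempt and no reset: what is moved stays moved. The work goes in short steps, Python scripts to look and compute and a tool call to move; the robot and the scene stay as the last step left them, time stands still between calls to the robot, and variables do not carry over. Pictures are saved under pics/ and viewed, about 8 in all and at most 12, crops included, and the job is handed in when it is done.

Besides the shell and the picture viewer there is one more tool, called after "Request:" as name(argument=value, ...), one argument or row to a line, values as JSON. send_rows: Moves the arm, as the interface text tells. Its arguments: {"type":"object","properties":{"steps":{"type":"array","items":{"type":"array","items":{"type":"array","items":{"type":"number"}}}}},"required":["steps"]}

```bash
mkdir -p pics; cat > h.py <<'E'
import numpy as np, cv2
from bench import arm, optics, job
def cal(n):
    c=optics.get_calibration(n); return np.array(c["K"],float).reshape(3,3),cv2.Rodrigues(np.array(c["rvec"],float))[0],np.array(c["tvec"],float).ravel()
def ray(n,u,v,z):
    K,R,t=cal(n); d=R.T@np.linalg.solve(K,[u,v,1]); o=-R.T@t
    return o+d*(z-o[2])/d[2]
def pt(n,u,v,dep):
    K,R,t=cal(n); return R.T@(np.linalg.solve(K,[u,v,1])*dep-t)
def proj(n,p):
    K,R,t=cal(n); q=K@(R@np.array(p,float)+t); return q[:2]/q[2]
E
python3 - <<'E'
from h import *
s=arm.read_state(); print(s)
for n in("scene","top"):
    p,d=optics.get_image(n); cv2.imwrite(f"pics/{n}0.png",p); np.savez(f"{n}0.npz",p=p,d=d); K,R,t=cal(n); print(n,K,-R.T@t)
E
```

```text
{'clock': 0.0, 'joints': array([ 1.49661621e+00,  3.85566774e-01,  6.60151900e-03, -5.40583243e-04,
       -1.19400026e+00, -2.58591557e-01]), 'joint_vel': array([-0.00053264,  0.00041722, -0.00086699,  0.00030177,  0.00054902,
       -0.00067853]), 'joint_efforts': array([-5.70950033e-04, -3.92287266e+01,  1.88401294e+01,  4.18614283e+00,
       -4.65566962e-03, -9.57383293e-06]), 'position': array([203.94866618, 590.15267201, 230.19973999]), 'ee_rot': array([ 9.86172649e-01, -1.65717431e-01, -1.50290697e-04,  1.10312002e-03]), 'contact_force': array([-0.36871787, -0.43600477,  0.1087135 ]), 'wrist_torque': array([-0.04462156,  0.00274876, -0.00048143]), 'gripper_width': 85.33441809557341}
scene [[594.5294303    0.         308.20918257]
 [  0.         594.5294303  240.26014351]
 [  0.           0.           1.        ]] [1248.97601425  -93.35098307  796.50798494]
top [[609.4239652    0.         312.7703993 ]
 [  0.         609.4239652  236.79622153]
 [  0.           0.           1.        ]] [ 319.19222842   25.14486647 1382.59261235]
```

View pics/top0.png

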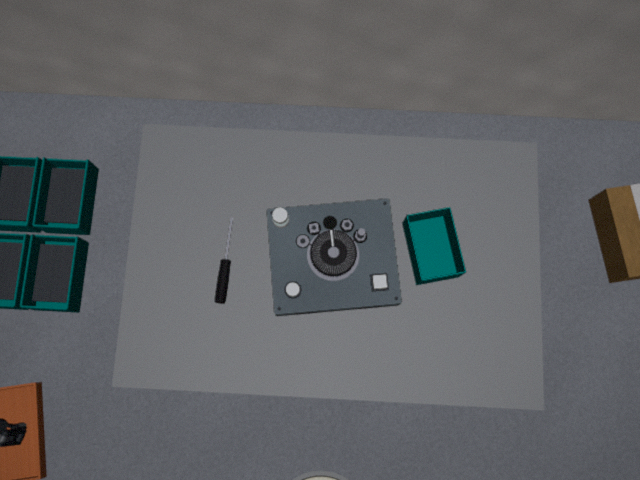

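View pics/scene0.png

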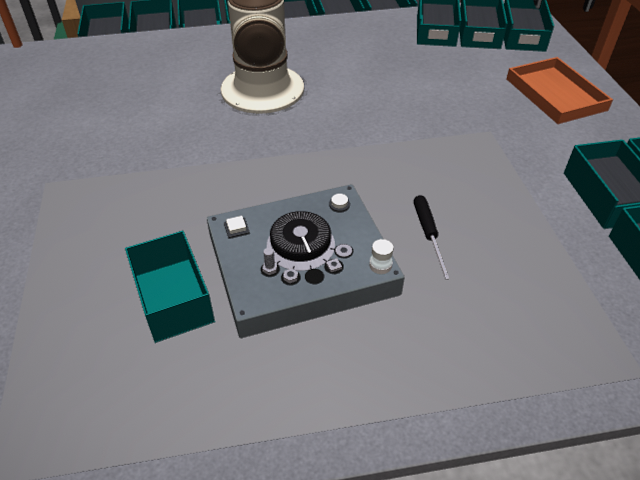

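Top view: the wheel is at about (334,254) with its line pointing up to (332,232). The bolt is at (361,235), two stations clockwise. The round button is at (293,289), the square one at (380,282) and the jar at (280,215). Next I'll measure these in both views.

```bash
python3 - <<'E'
from h import *
T=np.load("top0.npz");S=np.load("scene0.npz")
def blobs(n,p,x0,y0,x1,y1,lo=170):
    g=p.min(2).copy(); m=np.zeros_like(g); m[y0:y1,x0:x1]=(g[y0:y1,x0:x1]>lo)*255
    k,_,st,c=cv2.connectedComponentsWithStats(m)
    return [(c[i].round(1),st[i,:5]) for i in range(1,k) if st[i,4]>5]
print("top");[print(b) for b in blobs("top",T["p"],262,195,405,315)]
print("scene");[print(b) for b in blobs("scene",S["p"],205,180,410,330)]
# dark wheel ellipse
for n,D,(x0,y0,x1,y1) in(("top",T,(300,222,365,290)),("scene",S,(262,200,340,262))):
    g=D["p"].max(2); d=D["d"]; print(n,"depth centre",d[254,340] if n=="top" else d[228,285])
# height map from depth, top view: wheel top points
K,R,t=cal("top"); v,u=np.mgrid[195:320,262:405]; d=T["d"][195:320,262:405]
P=np.linalg.solve(K,np.stack([u*d,v*d,d]).reshape(3,-1)); W=(R.T@(P-t[:,None])).T
print("deck z",np.median(W[:,2]))
m=(W[:,2]>80)&(W[:,2]<95)&(np.abs(u.ravel()-334)<35)&(np.abs(v.ravel()-254)<33)
c,r=cv2.minEnclosingCircle(W[m,:2].astype(np.float32)); print("wheel top",c,r,np.median(W[m,2]),W[m].mean(0))
mb=(W[:,2]>70)&(abs(u.ravel()-361)<9)&(abs(v.ravel()-233)<9); mb&=np.hypot(W[:,0]-c[0],W[:,1]-c[1])>58
print("bolt",mb.sum(),W[mb].mean(0),W[mb].max(0))
for n,(uu,vv) in(("round",(293,289)),("square",(380,282)),("jar",(280,215))):
    mm=(abs(u.ravel()-uu)<14)&(abs(v.ravel()-vv)<14)&(W[:,2]>(66 if n!="jar" else 90)); print(n,mm.sum(),W[mm].mean(0))
a=cv2.resize(T["p"][190:320,262:405],None,fx=5,fy=4.6,interpolation=cv2.INTER_CUBIC)
b=cv2.resize(S["p"][180:330,205:410],None,fx=3.9,fy=4,interpolation=cv2.INTER_CUBIC)
cv2.imwrite("pics/tc.png",a)
E
```

```text
top
(array([279.6, 214.6]), array([273, 208,  14,  14, 138], dtype=int32))
(array([379.5, 281.3]), array([374, 276,  13,  12, 135], dtype=int32))
(array([292.3, 288.9]), array([287, 284,  12,  11, 107], dtype=int32))
scene
(array([339.4, 198.9]), array([332, 194,  16,  11, 143], dtype=int32))
(array([235.7, 222.8]), array([227, 216,  19,  15, 197], dtype=int32))
(array([300.2, 230.7]), array([294, 227,  13,   9,  80], dtype=int32))
(array([306. , 244.2]), array([302, 236,   9,  16,  41], dtype=int32))
(array([332.1, 242.5]), array([330, 236,   4,  12,  26], dtype=int32))
(array([382.5, 246.4]), array([372, 239,  22,  16, 260], dtype=int32))
(array([268. , 249.1]), array([264, 240,   9,  14,  57], dtype=int32))
(array([342.3, 249.9]), array([336, 245,  15,  10,  46], dtype=int32))
(array([314.1, 260.8]), array([292, 249,  41,  20, 246], dtype=int32))
(array([279. , 258.4]), array([275, 253,  12,  11,  29], dtype=int32))
(array([380. , 263.2]), array([370, 257,  22,  10,  66], dtype=int32))
(array([333., 264.]), array([327, 259,  13,  10,  45], dtype=int32))
(array([284.6, 274.2]), array([284, 271,   2,   7,   8], dtype=int32))
(array([292.6, 275. ]), array([287, 270,  10,   9,  21], dtype=int32))
top depth centre 1321.9059
scene depth centre 995.3254
deck z 54.15177358513676
wheel top (580.2560424804688, -12.000076293945312) 65.88263702392578 86.66025184441266 [ 5.71731562e+02 -7.63929542e-02  8.66417799e+01]
bolt 32 [618.37084714 -59.96305847  96.87854242] [624.50063784 -51.66263612 107.73170303]
round 139 [487.19281835  83.4327168   89.43635772]
square 182 [ 512.76485417 -101.29749319   92.40496878]
jar 196 [640.36032452 119.25597119 116.89565659]
```

View pics/tc.png

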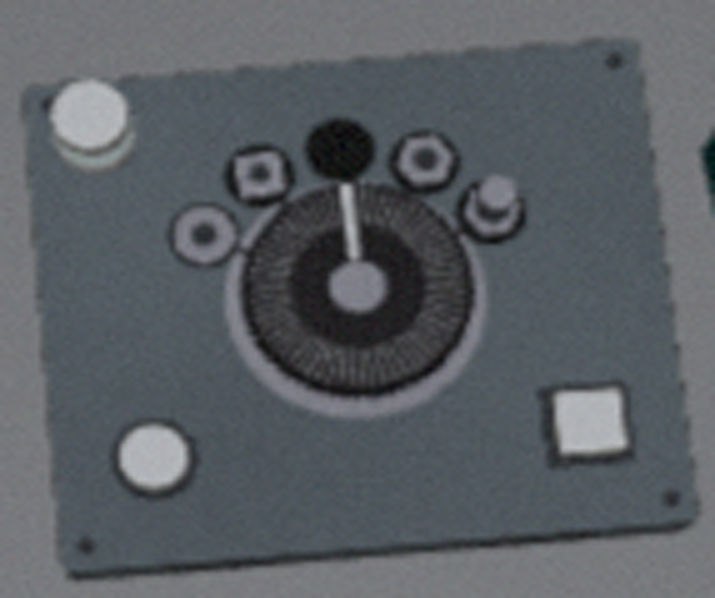

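The crop confirms the layout: hub at (333.6,252.4), line pointing up, bolt two detents clockwise (−1.05 rad). I'll triangulate from both views.

```bash
python3 - <<'E'
from h import *
def P(n):
    K,R,t=cal(n); return K@np.c_[R,t]
def tri(a,b):
    X=cv2.triangulatePoints(P("top"),P("scene"),np.array(a,float).reshape(2,1),np.array(b,float).reshape(2,1)); return (X[:3]/X[3]).ravel()
for n,a,b,z in(("hub",(333.6,252.4),(300.2,230.7),87),("round",(292.3,288.9),(339.4,198.9),71),("square",(379.5,281.3),(235.7,222.8),71),("jar",(279.6,214.6),(382.5,246.4),105),("bolttop",(361.2,231.3),(268.5,250),100)):
    print(n,tri(a,b).round(1),ray("top",*a,z).round(1),ray("scene",*b,z).round(1))
h=ray("top",333.6,252.4,87); i=ray("top",331.5,231,87); print("line dir",np.arctan2(*(i-h)[1::-1]))
E
```

```text
hub [571.    0.8  86.5] [570.6  -1.4  87. ] [571.7   3.   87. ]
round [489.2  85.4  69.3] [488.7  83.8  71. ] [491.1  86.6  71. ]
square [ 515.6 -102.6   68.7] [ 515.2 -104.    71. ] [ 518.2 -100.9   71. ]
jar [644.8 121.2 104.1] [644.1 119.5 105. ] [645.7 122.5 105. ]
bolttop [617.5 -56.7 100.8] [617.5 -58.4 100. ] [617.  -54.8 100. ]
line dir 0.14206816129078037
```

Hub is at (571,0.8,87), the bolt at bearing −0.89 from the hub, and the line at +0.14, so the wheel must turn about −60° (clockwise). I'll drag the near side from right to left. First I straighten the tool yaw, shut the fingers and approach.

Request:
send_rows(
  steps=[
    [[0,0,0,-0.11,0],[0,0,0,-0.11,0],[0,0,0,-0.11,0],[2,3.6,0,0,0],[2,3.6,0,0,0],[2,3.6,0,0,0],[2,3.6,0,0,0],[2,3.6,0,0,0],[2,3.6,0,0,0],[2,3.6,0,0,0]],
  ],
)

```text
clock: 0.93
position: [345.4, 338.2, 223.8]
ee_rot: [1.0, 0.013, -0.002, 0.006]
contact_force: [0.7, -0.5, -0.8]
gripper_width: 0.2
```

Request:
send_rows(
  steps=[
    [[2,3.6,0,0,0],[2,3.6,0,0,0],[2,3.6,0,0,0],[2,3.6,0,0,0],[2,3.6,0,0,0],[2,3.6,0,0,0],[2,3.6,0,0,0],[0,0,0,0,0]],
  ],
)

```text
clock: 1.6
position: [491.0, 79.5, 225.0]
ee_rot: [1.0, 0.011, -0.004, 0.007]
contact_force: [-0.4, 2.1, -1.2]
gripper_width: 0.1
```

Request:
send_rows(
  steps=[
    [[1.3,2.6,2.5,-0.02,0],[1.3,2.6,2.5,0,0],[1.3,2.6,2.5,0,0],[0.8,2.0,2.5,0,0],[0,0,1.5,0,0],[0,0,0,0,0],[0,0,0,0,0]],
  ],
)

```text
clock: 2.18
position: [543.6, -24.4, 106.7]
ee_rot: [1.0, 0.018, -0.003, 0.006]
contact_force: [-0.0, -0.8, 1.3]
gripper_width: 0.1
```

Request:
send_rows(
  steps=[
    [[-0.4,-0.4,1.0,0.036,0],[0,0,0.5,0,0],[0,0,0.2,0,0],[0,0,0,0,0]],
  ],
)

```text
clock: 2.52
position: [540.8, -18.4, 92.5]
ee_rot: [1.0, 0.002, -0.001, 0.006]
contact_force: [0.0, -0.2, 0.6]
gripper_width: -0.2
```

Request:
send_rows(
  steps=[
    [[-0.1,0.2,0.5,0,0],[0,0,0.3,0,0],[0,0,0.2,0,0],[0,0,0,0,0]],
  ],
)

```text
clock: 2.85
position: [541.3, -19.8, 85.8]
ee_rot: [1.0, 0.004, 0.002, 0.006]
contact_force: [-2.4, 0.1, 4.4]
gripper_width: 0.0
```

Request:
send_rows(
  steps=[
    [[-0.1,0,0.25,0,0],[0,0,0.2,0,0],[0,0,0.05,0,0]],
  ],
)

```text
clock: 3.1
position: [541.5, -20.2, 84.4]
ee_rot: [1.0, 0.005, 0.004, 0.006]
contact_force: [-2.9, 0.5, 8.6]
gripper_width: -0.0
```

Request:
send_rows(
  steps=[
    [[-0.4,-0.5,0.1,0,0],[-0.3,-0.6,0.05,0,0],[-0.2,-0.6,0.05,0,0],[-0.1,-0.6,0.05,0,0]],
  ],
)

```text
clock: 3.43
position: [536.5, 1.4, 86.6]
ee_rot: [1.0, 0.006, 0.01, 0.007]
contact_force: [0.3, -1.1, 3.9]
gripper_width: -0.0
```

```bash
cat >> h.py <<'E'
def wheel(save=None):
    for n in("scene","top"):
        p,_=optics.get_image(n); g=p.min(2).astype(np.float32)
        if save: cv2.imwrite(f"pics/{save}_{n}.png",p)
        H=(571.5,3.,86.5) if n=="scene" else (570.6,-1.4,86.5)
        a=np.radians(np.arange(-130,131,1.)); r=np.arange(22,45,1.)
        X=np.stack([H[0]+np.outer(r,np.cos(a)),H[1]+np.outer(r,np.sin(a)),np.full((len(r),len(a)),H[2])],-1).reshape(-1,3)
        uv=np.array([proj(n,x) for x in X]).astype(np.float32).reshape(len(r),len(a),2)
        s=cv2.remap(g,uv[...,0],uv[...,1],cv2.INTER_LINEAR).mean(0); w=np.clip(s-s.max()*.75,0,None)
        i=s.argmax(); k=slice(max(i-8,0),i+9); print(n,"line deg",round(np.degrees((a[k]*w[k]).sum()/w[k].sum()),1),"peak",s.max().round(),"med",np.median(s).round())
    s=arm.read_state(); print(s["clock"],s["position"].round(1),s["contact_force"].round(1))
E
python3 -c "from h import *; wheel('a')"
```

```text
Traceback (most recent call last):
  File "h.py", line 19, in wheel
    uv=np.array([proj(n,x) for x in X]).astype(np.float32).reshape(len(r),len(a),2)
                 ~~~~^^^^^
  File "h.py", line 11, in proj
    K,R,t=cal(n); q=K@(R@np.array(p,float)+t); return q[:2]/q[2]
          ~~~^^^
  File "h.py", line 4, in cal
    c=optics.get_calibration(n); return np.array(c["K"],float).reshape(3,3),cv2.Rodrigues(np.array(c["rvec"],float))[0],np.array(c["tvec"],float).ravel()
ValueError: time passes only in moves, steps and waits
```

Too many calibration calls. I'll project the points with cv2 in one go.

```bash
sed -i 's/uv=np.array(\[proj(n,x) for x in X\]).astype/c=optics.get_calibration(n); uv=cv2.projectPoints(X,np.array(c["rvec"],float),np.array(c["tvec"],float),np.array(c["K"],float).reshape(3,3),None)[0].astype/' h.py
python3 -c "from h import *; wheel('a')"
```

```text
scene line deg -12.5 peak 248.0 med 53.0
top line deg 125.6 peak 114.0 med 63.0
3.5833 [536.6   2.3  86.2] [0.2 2.3 4.2]
```

Request:
send_rows(
  steps=[
    [[0,0,0.35,0,0],[0,0,0.25,0,0],[0,0,0.1,0,0]],
  ],
)

```text
clock: 3.83
position: [536.5, 2.9, 81.6]
ee_rot: [1.0, 0.007, 0.009, 0.007]
contact_force: [-4.5, 1.1, 14.4]
gripper_width: -0.1
```

Request:
send_rows(
  steps=[
    [[0,-0.5,0.15,0,0],[0.1,-0.5,0.15,0,0],[0.1,-0.5,0.15,0,0]],
  ],
)

```text
clock: 4.08
position: [540.7, 16.2, 82.1]
ee_rot: [1.0, 0.008, 0.012, 0.008]
contact_force: [-0.0, -3.9, 13.6]
gripper_width: -0.3
```

```bash
python3 -c "from h import *; wheel()"
```

```text
scene line deg -28.9 peak 246.0 med 51.0
top line deg 124.4 peak 86.0 med 61.0
4.1833 [541.1  16.9  82.2] [-2.1 -0.2 11.9]
```

Request:
send_rows(
  steps=[
    [[0.25,-0.5,0.12,0,0],[0.3,-0.5,0.12,0,0],[0.3,-0.5,0.12,0,0]],
  ],
)

```text
clock: 4.43
position: [551.8, 30.6, 83.4]
ee_rot: [1.0, 0.009, 0.015, 0.009]
contact_force: [-0.6, -3.3, 9.2]
gripper_width: 0.1
```

```bash
python3 -c "from h import *; wheel('b')"
```

```text
scene line deg -52.8 peak 241.0 med 51.0
top line deg -55.4 peak 157.0 med 57.0
4.5333 [552.3  31.1  83.3] [-0.2 -2.6 10. ]
```

Now at about −53/−55°, against a target of −52°. I lift straight up and check.

Request:
send_rows(
  steps=[
    [[0,0,-0.6,0,0],[0,0,-2,0,0],[0,0,-2,0,0],[0,0,-1,0,0],[0,0,0,0,0]],
  ],
)

```text
clock: 4.95
position: [548.4, 31.1, 137.9]
ee_rot: [1.0, 0.009, 0.01, 0.01]
contact_force: [0.4, 0.6, 0.2]
gripper_width: -0.2
```

```bash
python3 -c "
from h import *
wheel('c')
p=cv2.imread('pics/c_scene.png'); cv2.imwrite('pics/cc.png',cv2.resize(p[150:330,190:430],None,fx=3.2,fy=3.2,interpolation=cv2.INTER_CUBIC))"
```

```text
scene line deg -52.5 peak 243.0 med 52.0
top line deg -48.8 peak 124.0 med 59.0
5.05 [547.3  30.8 135.9] [ 0.2 -0.3 -1.3]
```

View pics/cc.png

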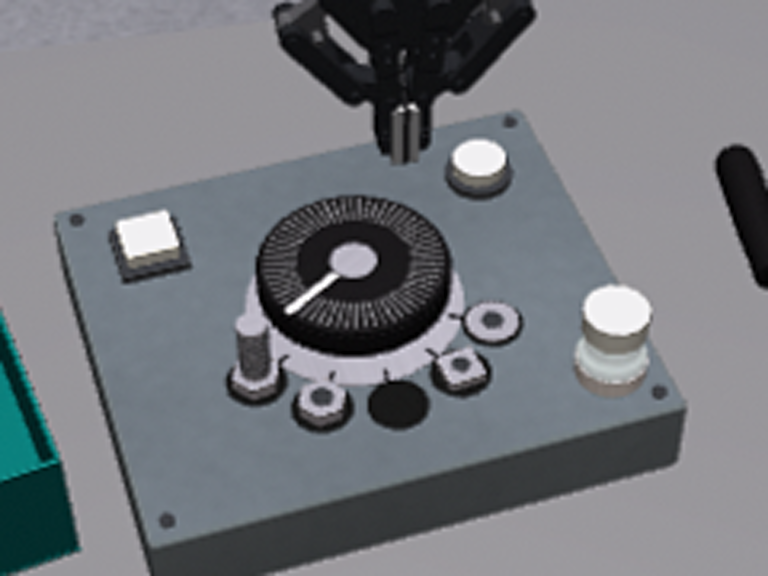

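The line (crop 350,260→290,310) points at the bolt (255,375), at rest at −52.5°. Now the round button at (489,85,70).

Request:
send_rows(
  steps=[
    [[-2,-1.9,0,0,0],[-2,-1.9,0,0,0],[-2,-1.9,1,0,0],[0,0,2,0,0],[0,0,1,0,0],[0,0,0,0,0]],
  ],
)

```text
clock: 5.55
position: [480.2, 86.0, 85.0]
ee_rot: [1.0, 0.007, 0.003, 0.012]
contact_force: [-0.5, 0.2, 1.3]
gripper_width: -0.1
```

Request:
send_rows(
  steps=[
    [[0.9,0.1,0,0,0],[0,0,0.7,0,0],[0,0,0.3,0,0],[0,0,0.1,0,0]],
  ],
)

```text
clock: 5.88
position: [490.1, 84.1, 71.6]
ee_rot: [1.0, 0.006, 0.001, 0.013]
contact_force: [0.3, 0.3, -0.1]
gripper_width: 0.6
```

Request:
send_rows(
  steps=[
    [[0,0,0.3,0,0],[0,0,0.3,0,0],[0,0,0.2,0,0]],
  ],
)

```text
clock: 6.13
position: [490.6, 83.8, 64.7]
ee_rot: [1.0, 0.006, 0.001, 0.013]
contact_force: [-7.9, 2.2, 22.9]
gripper_width: -0.4
```

Bottomed out: 22.9 N at z = 64.7, well above the 4.8 N needed to hold it down. I hold one row, then retreat.

Request:
send_rows(
  steps=[
    [[0,0,0,0,0],[0,0,-1,0,0],[0,0,-3,0,0],[0,0,-3,0,0],[-2,-2,-3,0,0],[-2,-2,-2,0,0],[-1,-2,0,0,0],[0,0,0,0,0],[0,0,0,0,0]],
  ],
)

```text
clock: 6.88
position: [439.9, 148.3, 190.8]
ee_rot: [1.0, 0.004, 0.004, 0.01]
contact_force: [0.3, 0.7, 0.0]
gripper_width: -0.2
```

```bash
python3 -c "
from h import *
wheel('d')
p=cv2.imread('pics/d_scene.png'); cv2.imwrite('pics/dd.png',p)
q=cv2.imread('pics/d_scene.png').min(2); 
for x0,y0,x1,y1 in((325,185,352,212),(222,208,250,234),(366,230,400,256)):
    m=(q[y0:y1,x0:x1]>170).astype(np.uint8); k=cv2.moments(m,True); print(x0+k['m10']/k['m00'],y0+k['m01']/k['m00'],k['m00'])"
```

```text
scene line deg -52.5 peak 238.0 med 50.0
top line deg -49.0 peak 159.0 med 51.0
6.9833 [439.9 147.5 190. ] [ 0.2  0.5 -0.4]
339.37931034482756 198.8551724137931 145.0
235.6180904522613 222.7035175879397 199.0
382.51153846153846 246.41538461538462 260.0
```

View pics/dd.png

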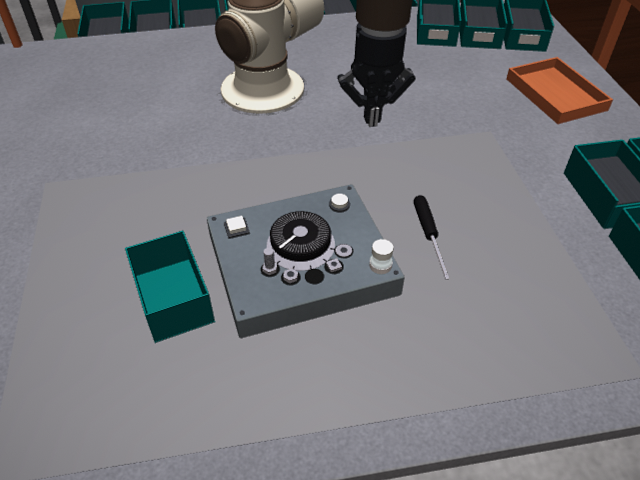

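The arm is clear, the line at (280,247) points at the bolt (269,262), and the buttons and jar appear at the same pixels as at the start. Handing in.

```bash
python3 -c "from bench import job; print(job.job_done())"
```

```text
the job is handed in; nothing more can be done
None
```

The feeder is set to bolts and the setting stored; I handed the job in at about 7 s of the 42 s allowed, and the hand-in reports no verdict.

- **Wheel:** I turned it two detents clockwise with the shut fingertips, pressing with about 4 to 14 N. The finger lost pressure partway through the first drag, so I pressed again and finished from there. At rest the line measures −52.5° in the scene camera and −49° in the partly shadowed top camera. The bolt is at about −51°, so both agree with it within about 2°.
- **Round button:** I pressed it until it bottomed out, at 22.9 N with the tip at z = 64.7 mm. I held it there briefly, then backed away.
- **Last checks:** Both buttons and the jar are at the same pixels as at the start, within 0.1 px. By eye, the bin and screwdriver have not moved. The contact force is near zero and the arm is well clear.

One early measurement disagreed. Raw depth read the button tops about 20 mm too high, so I used the two-view triangulation, which gave about 69 mm against the stated 71 mm.

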